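Snap the water filter's pipe clip shut with spring pliers

TASK

The orange clip on the water filter's pipe is still open. Pick up the spring pliers from the cork board, put their jaws over the clip's two ears and squeeze gently, feeling for it, until the clip clicks shut: stop squeezing at the click, since pressing on hard cracks the clip, and never press on the clip with the gripper itself. Then take the pliers off, lay them flat back on the cork board and let go, leaving the other things on the worktop where they are.

Things in the scene. Friction and masses are not known exactly. Their poses are not given: they have to be found in the camera images.
- water_filter: Countertop water filter, fixed: grey base 150 x 100 x 10 mm, white upright cartridge 78 mm wide, 186 mm tall; on its robot side an upright socket and blue rigid pipe 18 mm wide, rising to 136 mm and bending back into the cartridge. Origin on the worktop below the upright pipe's axis; +x runs from pipe to cartridge (54 mm between axes), z up.
- clip: Orange snap clip: band 31 mm wide, 20 mm high round the blue pipe, origin on the pipe's axis 75 mm above the worktop, z up. Two flat ears side by side in y stand out along its -x (to the robot), from 14 to 40 mm off the axis, 24 mm high, 3.5 mm thick. It swivels up to 0.4 rad either way of the filter's heading against 0.03 N m of friction, so it follows a small sideways error of the jaws.
- clip_front (a point): Point fixed in the clip, 40 mm from its origin along -x, between the ears' free ends at mid height. The outer face of the set (-y) ear lies 6 to 14 mm to the -y side of it, different every time and not measured; the sliding (+y) ear shuts towards it. Width over both ears: 17 to 25 mm open, 12 to 20 mm shut.
- ear_tip (a point): Outer face of the sliding (+y) ear at its free end, mid height: y in the clip's frame is 11 mm open, 6 mm clicked shut. It takes about 7 N to start moving it, then less and less; past 3 mm of travel it snaps shut by itself, away from the jaw, and stays. Let go earlier, it springs open. More than 12 N on it cracks it.
- pliers: Spring pliers lying flat, 166 mm long, 18 mm thick, 0.1 kg: blue handles, steel jaws, dark pivot. Origin at the pivot, on the underside; +x to the jaws, z up. Open, as they lie, they are symmetric about x; jaws reach 49 mm ahead, 16 mm high, 33 mm apart inside at 40 mm ahead. This body is one half (handle at +y, jaw at -y) and carries the other.
- pliers_grip (a point): Point midway between the open handles, 65 mm behind the pivot, at mid thickness (9 mm). Here the handles measure 64 mm over their outer faces when open (splayed 0.07 rad each, wider to the rear); straight rubbery grips run 32 to 108 mm behind the pivot. A spring holds them open: about 7 N on each handle here to start closing, 8 N fully shut.
- pliers_arm: The other half of the pliers (handle at -y, jaw at +y), same origin and, when open, same axes as the pliers. It turns about the pivot, up to 0.60 rad about -z, as the handles are squeezed: each mm off the width over the handles at pliers_grip takes about 0.62 mm off the jaw gap 40 mm ahead of the pivot.
- jaws (a point): Point on the pliers 40 mm ahead of the pivot at mid thickness, midway between the jaws when they are half closed (8 mm to the -y side of the middle when open).
- cork_board: Cork board 200 x 130 x 8 mm, fixed, on which the pliers lie; origin at the centre of its underside, long side along its x.
- tea_mug: White mug with a dark band, 90 x 128 x 107 mm; origin at the centre of its underside. Bystander.
- spread_tub: White tub with a green lid, 96 x 137 x 53 mm; origin at the centre of its underside. Bystander.
- lunch_box: Clear food box with an orange lid, 109 x 159 x 62 mm; origin at the centre of its underside. Bystander.
- bean_tin: Tin with a turquoise label, 75 mm in diameter, 110 mm tall; origin at the centre of its underside. Bystander.
- teaspoon: Steel teaspoon, 137 x 28 x 13 mm, along its x; origin at its underside. Bystander.
- tape_roll: Roll of beige tape lying flat, 104 mm in diameter, 25 mm high; origin at the centre of its underside. Bystander.
Things that resemble listed ones, but are neither listed nor needed, are in the scene too. Of the things that look like the pliers, the larger one is meant.

How it is judged:
By the outcome, as a careful person would: the job done as asked, in the order asked, and still so for the second after the job is handed in, with the robot touching nothing.
It also fails if it takes over 69 s, if anything falls off the work surface, if the arm or the gripper's body presses on something with over 40 N, if the wrist force passes 120 N, or if a joint passes its speed limit or range.

ROBOT

A 6-joint arm with a two-finger parallel gripper is mounted at the origin on a cart in front of the work surface, level with it; the furniture and walls round the work are solid. World frame = base frame: x ahead of the robot, y to its left, z up, the work surface at z = 0. Lengths are in m, angles in rad, forces in N, time in s.
With the tool pointing down it reaches from about 0.25 to 0.85 m from the base axis. Payload 12.5 kg.
Tool frame: the origin (TCP) lies midway between the tips of the shut fingers; the grasp point (between the pads) lies 19 mm behind it (env.pinch_z is the z of the grasp point in the tool frame, in m); z points along the fingers, x is the direction in which the jaws open and shut, and the axes are right-handed (so a half turn about z gives the same grasp; the last joint's range is limited). The gripper opens to 93 mm and grips with 3 to 60 N. Pads are 15 mm wide; open, the fingers measure 128 mm over their backs; the gripper's body (75 mm by 188 mm) begins 65 mm behind the grasp point.
Start: joints at [-1.317, 0.351, 1.652, -0, 1.139, -0.085], TCP at [0.183, -0.519, 0.219] pointing down, gripper open.
Joint ranges: [-2.75, 2.75], [-0.79, 2.1], [0.01, 2.65], [-1.57, 4.71], [0.07, 3.14], [-2.87, 2.87]. Speed limits (rad/s): [2.22, 2.22, 2.79, 3.14, 3.14, 3.14].

INTERFACE

Orientations are given as a unit quaternion [x, y, z, w].
In Python, from station import monitor, eyes, env gives the robot as it stands.
- The arm moves only by the tool jog_arm, never from a script. Its argument "deltas" is a list of rows, each an object with "slide": the shift along the world's x, y, z in cm, a list of three; "turn": the turn, a rotation vector about the world's x, y, z in rad, a list of three; "jaw": the opening, from 0 (shut) to 1 (fully open). A call has 1 to 20 rows; each row shifts and turns the commanded pose from where the row before left it; what a row does not reach is not made up. A row lasts 1/10 s, in which the tool goes at most 50 mm and 8.59 degrees, less where a joint would pass 70% of its speed; a pose out of reach is approached as far as the arm can. A call is refused whole if a number of a shift passes 5 or a number of a turn 0.15, either way. A call with a gripper value outside its range is refused whole. The fingers move at their own pace and stop on an object; "newtons" is the grip in N (left out, the last holds). Time passes only in rows, so rows that do not move let the fingers close. It gives the time, the measured TCP pose, the force and the opening at its end, in the units of the state.
- monitor.observe(): the state, without advancing time (a new reading comes with each control period).
- eyes.read_camera(name): name is "scene" or "top" or "wrist"; returns a dict with "pixels" (400x640x3 uint8, blue, green, red), "range_z" (400x640 float32, m along the optical axis (not along the pixel's ray), 0 where there is no reading), "fx", "fy", "cx", "cy" (pixels), "R" (3x3) and "t" (3): a world point X has camera coordinates R X + t; the wrist camera has in their place "mount" (4x4, takes a point from camera to tool coordinates, whose origin is the TCP and whose axes are the tool frame's). Camera axes: x right, y down, z forward; pixel columns grow to the right and rows downward; lengths in m; the calibration is good to about 2 mm. A picture is of the moment at which its call begins: read the wrist's pose just before it.
- env.close_job(): hands the job in, once; it reports no verdict.
The state is a dict: "clock": time; "joint_pos": joint angles; "joint_velocities": joint speeds; "tau": joint torques, N m; "tool_pos": TCP position; "ee_rot": TCP orientation; "contact_force": force on the tool from outside, world axes, zero at the start; "torque": the same for the moment, N m; "finger_gap": opening from 0.0 (shut) to 1.0 (fully open).
Only numpy, scipy, OpenCV 4.12 (cv2) and the standard library are available. Lean on these libraries where they do the work, as an engineer would, in place of code of your own. Each camera call takes 0.05 s, during which the arm holds its last target. There are 200 camera calls.

## Working session

There is one attempt and no reset: what is moved stays moved. The work goes in short steps, Python scripts to look and compute and a tool call to move; the robot and the scene stay as the last step left them, time stands still between calls to the robot, and variables do not carry over. Pictures are saved under pics/ and viewed, about 8 in all and at most 12, crops included, and the job is handed in when it is done.

Besides the shell and the picture viewer there is one more tool, called after "Request:" as name(argument=value, ...), one argument or row to a line, values as JSON. jog_arm: Moves the arm, as the interface text tells. Its arguments: {"type":"object","properties":{"deltas":{"type":"array","items":{"type":"object","properties":{"slide":{"type":"array","items":{"type":"number"}},"turn":{"type":"array","items":{"type":"number"}},"jaw":{"type":"number"}}}},"newtons":{"type":"number"}},"required":["deltas"]}

```bash
ls; mkdir -p pics
cat > h.py <<'E'
import numpy as np, cv2
from station import monitor, eyes, env
from scipy.spatial.transform import Rotation as Ro
def cam(n):
    s=monitor.observe(); c=eyes.read_camera(n)
    if 'mount' in c:
        T=np.eye(4); T[:3,:3]=Ro.from_quat(s['ee_rot']).as_matrix(); T[:3,3]=s['tool_pos']
        M=T@np.array(c['mount']); c['R']=M[:3,:3].T; c['t']=-c['R']@M[:3,3]
    c['R']=np.array(c['R']); c['t']=np.array(c['t']); return c
def plane(c,uv,z):
    uv=np.atleast_2d(uv).astype(float)
    d=np.c_[(uv[:,0]-c['cx'])/c['fx'],(uv[:,1]-c['cy'])/c['fy'],np.ones(len(uv))]@c['R']
    o=-c['R'].T@c['t']; return o+d*((z-o[2])/d[:,2])[:,None]
def cloud(c,mask):
    v,u=np.nonzero(mask&(c['range_z']>0)); z=c['range_z'][v,u]
    return (np.c_[(u-c['cx'])/c['fx']*z,(v-c['cy'])/c['fy']*z,z]-c['t'])@c['R'],u,v
def px(c,X):
    q=np.atleast_2d(X)@c['R'].T+c['t']; return np.c_[q[:,0]/q[:,2]*c['fx']+c['cx'],q[:,1]/q[:,2]*c['fy']+c['cy']]
E
python3 - <<'E'
from h import *
a=cam('top');b=cam('scene')
print(a['fx'],a['R'],a['t'],b['fx'],-b['R'].T@b['t'],env.pinch_z)
print(monitor.observe())
cv2.imwrite('pics/top.png',a['pixels']);cv2.imwrite('pics/scene.png',b['pixels'])
E
```

```text
pics
455.6793302480565 [[ 0.00416232 -0.99998656 -0.00309147]
 [-0.98538313 -0.003575   -0.17031529]
 [ 0.17030195  0.00375519 -0.98538477]] [-0.01484377  0.54942045  1.16748846] 427.78605657529914 [-0.44145891  0.69580393  0.93318313] -0.0188
{'clock': 0.1, 'joint_pos': array([-1.31660083e+00,  3.51191084e-01,  1.65233373e+00,  1.99807884e-05,
        1.13910253e+00, -8.45863245e-02]), 'joint_velocities': array([-0.00069258, -0.00130143, -0.00034124, -0.00031655, -0.00040231,
       -0.00112565]), 'tau': array([ 8.36381223e-04, -4.98028457e+01, -2.85704702e+01,  7.00288592e-02,
        2.38921627e-02, -5.50877633e-05]), 'tool_pos': array([ 0.18274664, -0.51843498,  0.2181605 ]), 'ee_rot': array([ 8.16189361e-01, -5.77784267e-01, -3.89642065e-04, -3.40453356e-04]), 'contact_force': array([ 0.32420813,  0.46032848, -0.10801889]), 'torque': array([-0.02934955, -0.06242738, -0.03492985]), 'finger_gap': 0.9971147574127542}
```

View pics/top.png

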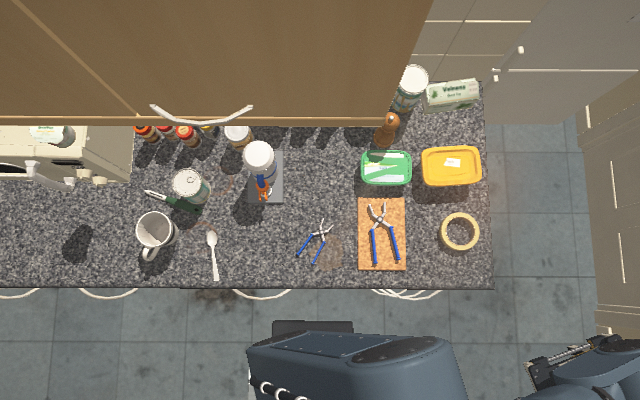

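View pics/scene.png

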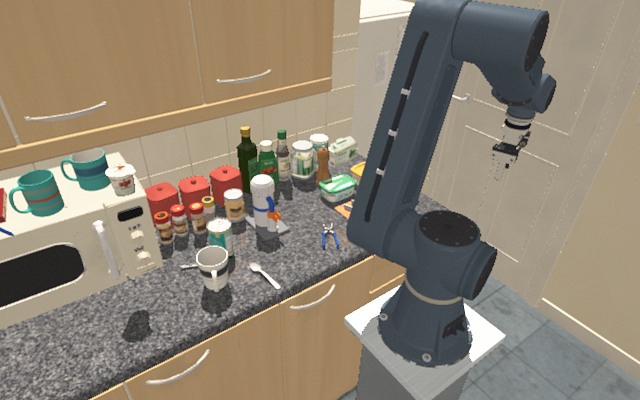

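The scene shows two pliers: a small pair at (315,242) on the bare worktop and a large pair at (382,235) on the cork board. The large pair fits the description (larger, on cork). The clip is at about (262,190).

Run:
```python
from h import *
a=cam('top'); im=a['pixels']; hsv=cv2.cvtColor(im,cv2.COLOR_BGR2HSV)
H,S,V=[hsv[...,i].astype(int) for i in range(3)]
def box(u0,v0,u1,v1):
    m=np.zeros(H.shape,bool); m[v0:v1,u0:u1]=1; return m
blue=(H>100)&(H<130)&(S>120)&(V>60)
for n,m in [('plb',blue&box(355,190,410,275)),('pipe',blue&box(240,140,290,215)),('orange',(H<16)&(S>170)&(V>120)&box(240,150,290,215)),('cork',(H<22)&(S>80)&(V>90)&box(350,190,412,276))]:
    P,u,v=cloud(a,m); print(n,len(P),P.min(0).round(3),P.max(0).round(3),np.median(P,0).round(3))
    if n=='plb':
        k,l=cv2.connectedComponents(m.astype(np.uint8)); 
        for i in range(1,k):
            v,u=np.nonzero(l==i)
            if len(u)>20:
                W=plane(a,np.c_[u,v],.023)[:,:2]; r=cv2.fitLine(W.astype(np.float32),cv2.DIST_L2,0,.01,.01).ravel()
                d=r[:2]*np.sign(r[0]); s=(W-r[2:])@d; print(' handle',len(u),(r[2:]+s.min()*d).round(4),(r[2:]+s.max()*d).round(4),np.arctan2(d[1],d[0]))
    if n=='cork':
        v,u=np.nonzero(m); print(cv2.minAreaRect(plane(a,np.c_[u,v],.008)[:,:2].astype(np.float32)))
# upper cabinet height and front edge
P,u,v=cloud(a,box(200,20,380,125)&(a['range_z']>0)); print('cab',np.percentile(P[:,2],[1,50,99]), P[P[:,2]>.4].min(0),)
c1=cv2.resize(im[190:280,345:420],None,fx=5,fy=5,interpolation=2);c2=cv2.resize(im[130:220,235:300],None,fx=5,fy=5,interpolation=2)
cv2.imwrite('pics/c1.png',np.hstack([c1,c2]))
```

```text
plb 187 [ 0.394 -0.235  0.013] [ 0.491 -0.16   0.032] [ 0.442 -0.214  0.024]
 handle 100 [ 0.4016 -0.2333] [ 0.4905 -0.2144] 0.20865363
 handle 87 [ 0.3938 -0.1717] [ 0.4822 -0.1642] 0.08415853
pipe 82 [0.581 0.093 0.075] [0.634 0.134 0.136] [0.593 0.125 0.126]
orange 83 [0.55  0.112 0.067] [0.603 0.141 0.091] [0.578 0.123 0.085]
cork 3011 [ 0.373 -0.259 -0.004] [ 0.574 -0.126  0.026] [ 0.47  -0.192  0.008]
((0.4731716811656952, -0.19180214405059814), (0.13068175315856934, 0.20058754086494446), 89.3449478149414)
cab [0.45798837 0.65925257 0.78351799] [ 0.58942156 -0.12905195  0.45053289]
```

View pics/c1.png

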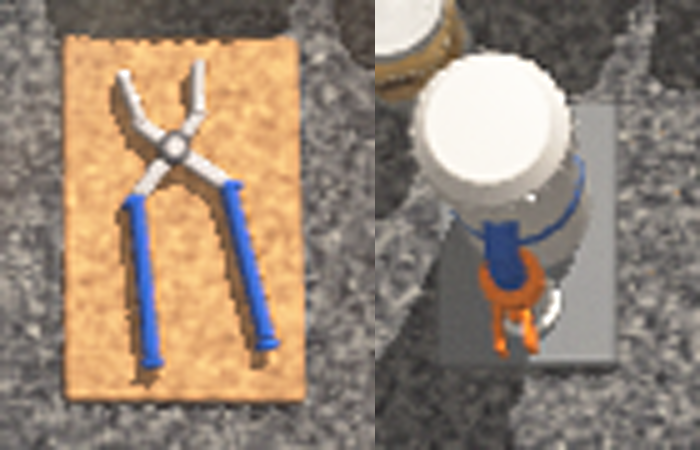

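Request:
jog_arm(
  deltas=[
    {"slide": [2.6, 3.2, 0.4], "turn": [0, 0, -0.02], "jaw": 1},
    {"slide": [2.6, 3.2, 0.4], "turn": [0, 0, -0.02]},
    {"slide": [2.6, 3.2, 0.4], "turn": [0, 0, -0.02]},
    {"slide": [2.6, 3.2, 0.4], "turn": [0, 0, -0.02]},
    {"slide": [2.6, 3.2, 0.4], "turn": [0, 0, -0.02]},
    {"slide": [2.6, 3.2, 0.4], "turn": [0, 0, -0.02]},
    {"slide": [2.6, 3.2, 0.4], "turn": [0, 0, -0.02]},
    {"slide": [2.6, 3.2, 0.4], "turn": [0, 0, -0.02]},
    {"slide": [2.6, 3.2, 0.4], "turn": [0, 0, -0.02]},
    {"slide": [2.3, 3.2, 0.4], "turn": [0, 0, -0.02]},
    {"slide": [0, 0, 0]},
    {"slide": [0, 0, 0]},
  ],
)

```text
schema error: expected keys slide, turn, jaw
```

Run:
```python
from h import *
c=cam('wrist'); cv2.imwrite('pics/w1.png',c['pixels']); np.savez('w1.npz',**c)
print(np.array(c['mount']).round(3), c['fx'], px(c,[[.511,-.186,.026],[.442,-.196,.023]]))
```

```text
[[ 1.    -0.    -0.     0.001]
 [ 0.001  0.958  0.286 -0.08 ]
 [ 0.    -0.286  0.958 -0.165]
 [ 0.     0.     0.     1.   ]] 281.91574812339195 [[  84.79930288 -296.45400807]
 [  90.41082791 -186.99672832]]
```

View pics/w1.png

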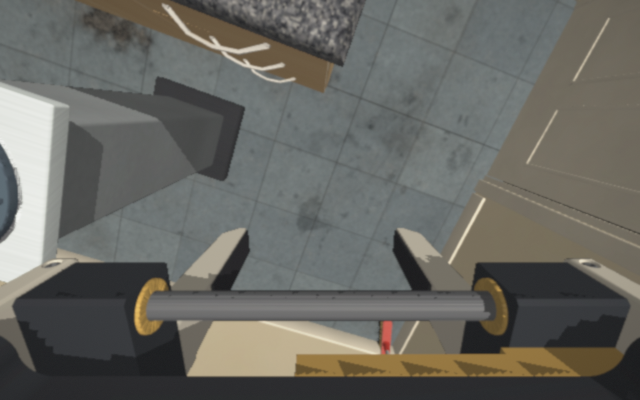

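The move was refused because every row needs all three keys; the picture shows only the starting view (floor and fingers). Resending.

Request:
jog_arm(
  deltas=[
    {"slide": [2.6, 3.2, 0.4], "turn": [0, 0, -0.02], "jaw": 1},
    {"slide": [2.6, 3.2, 0.4], "turn": [0, 0, -0.02], "jaw": 1},
    {"slide": [2.6, 3.2, 0.4], "turn": [0, 0, -0.02], "jaw": 1},
    {"slide": [2.6, 3.2, 0.4], "turn": [0, 0, -0.02], "jaw": 1},
    {"slide": [2.6, 3.2, 0.4], "turn": [0, 0, -0.02], "jaw": 1},
    {"slide": [2.6, 3.2, 0.4], "turn": [0, 0, -0.02], "jaw": 1},
    {"slide": [2.6, 3.2, 0.4], "turn": [0, 0, -0.02], "jaw": 1},
    {"slide": [2.6, 3.2, 0.4], "turn": [0, 0, -0.02], "jaw": 1},
    {"slide": [2.6, 3.2, 0.4], "turn": [0, 0, -0.02], "jaw": 1},
    {"slide": [2.3, 3.2, 0.4], "turn": [0, 0, -0.02], "jaw": 1},
    {"slide": [0, 0, 0], "turn": [0, 0, 0], "jaw": 1},
    {"slide": [0, 0, 0], "turn": [0, 0, 0], "jaw": 1},
  ],
)

```text
clock: 1.4
tool_pos: [0.4399, -0.1983, 0.2585]
ee_rot: [0.755, -0.656, -0.0, 0.0]
contact_force: [-0.3, -1.1, 0.1]
finger_gap: 1.001
```

Run:
```python
from h import *
c=cam('wrist'); cv2.imwrite('pics/w2.png',c['pixels']); np.savez('w2.npz',**c)
print(px(c,[[.511,-.186,.026],[.442,-.196,.023]]))
hsv=cv2.cvtColor(c['pixels'],cv2.COLOR_BGR2HSV);H,S,V=[hsv[...,i].astype(int) for i in range(3)]
m=(H>100)&(H<130)&(S>120)&(V>60)
k,l,st,_=cv2.connectedComponentsWithStats(m.astype(np.uint8))
for i in range(1,k):
    v,u=np.nonzero(l==i)
    if len(u)>60:
        W=plane(c,np.c_[u,v],.022)[:,:2]; r=cv2.fitLine(W.astype(np.float32),cv2.DIST_L2,0,.01,.01).ravel()
        d=r[:2]*np.sign(r[0]); s=(W-r[2:])@d; print(' handle',st[i],(r[2:]+s.min()*d).round(4),(r[2:]+s.max()*d).round(4),np.arctan2(d[1],d[0]),np.median(cloud(c,l==i)[0][:,2]))
```

```text
[[318.80349799 117.7164196 ]
 [319.09145549 167.9294602 ]]
 handle [19  0 21  6 74] [0.597  0.1984] [0.5986 0.1739] -1.5039817 0.09104232814591492
 handle [162 126  30  39 264] [0.4173 0.0268] [ 0.4723 -0.0117] -0.6106985 0.011096887195184703
 handle [298 136   7  63 291] [ 0.3928 -0.1747] [ 0.4833 -0.1664] 0.092174836 0.024210734065448727
 handle [337 136   9  62 280] [ 0.403  -0.2357] [ 0.4904 -0.2167] 0.2144276 0.024258537630914873
 handle [188 145  29  39 222] [ 0.3942 -0.0118] [ 0.4536 -0.0439] -0.4949119 0.011349701028471774
```

View pics/w2.png

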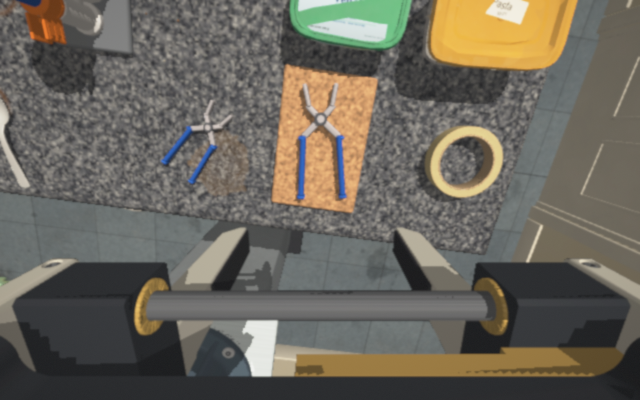

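Pliers grip point at (0.446,-0.198), heading 0.153: the picture shows the large pair centred at column 320 with its pivot at (320,119), the small pair at (205,130). Descending.

Request:
jog_arm(
  deltas=[
    {"slide": [0.3, 0, -2], "turn": [0, 0, 0.013], "jaw": 1},
    {"slide": [0.3, 0, -4], "turn": [0, 0, 0], "jaw": 1},
    {"slide": [0, 0, -4], "turn": [0, 0, 0], "jaw": 1},
    {"slide": [0, 0, -4], "turn": [0, 0, 0], "jaw": 1},
    {"slide": [0, 0, -4], "turn": [0, 0, 0], "jaw": 1},
    {"slide": [0, 0, -3], "turn": [0, 0, 0], "jaw": 1},
    {"slide": [0, 0, -2], "turn": [0, 0, 0], "jaw": 1},
    {"slide": [0, 0, -1], "turn": [0, 0, 0], "jaw": 1},
    {"slide": [0, 0, -0.7], "turn": [0, 0, 0], "jaw": 1},
    {"slide": [0, 0, 0], "turn": [0, 0, 0], "jaw": 1},
    {"slide": [0, 0, 0], "turn": [0, 0, 0], "jaw": 1},
  ],
  newtons=15,
)

```text
clock: 2.55
tool_pos: [0.4462, -0.1992, 0.0124]
ee_rot: [0.759, -0.652, 0.001, -0.0]
contact_force: [0.1, 1.3, -0.1]
finger_gap: 0.999
```

Request:
jog_arm(
  deltas=[
    {"slide": [0, 0, 0], "turn": [0, 0, 0], "jaw": 0.85},
    {"slide": [0, 0, 0], "turn": [0, 0, 0], "jaw": 0.75},
    {"slide": [0, 0, 0], "turn": [0, 0, 0], "jaw": 0.7},
    {"slide": [0, 0, 0], "turn": [0, 0, 0], "jaw": 0.67},
    {"slide": [0, 0, 0], "turn": [0, 0, 0], "jaw": 0.65},
    {"slide": [0, 0, 0], "turn": [0, 0, 0], "jaw": 0.65},
    {"slide": [0, 0, 0], "turn": [0, 0, 0], "jaw": 0.65},
  ],
)

```text
clock: 3.25
tool_pos: [0.4458, -0.1986, 0.0118]
ee_rot: [0.759, -0.651, -0.0, -0.0]
contact_force: [-1.4, 2.0, 6.1]
finger_gap: 0.655
```

Run:
```python
from h import *
print(monitor.observe())
c=cam('wrist'); cv2.imwrite('pics/w3.png',c['pixels'])
```

```text
{'clock': 3.25, 'joint_pos': array([-5.14547926e-01,  5.71193589e-01,  1.94738397e+00,  1.61854973e-04,
        6.23284090e-01,  9.04277444e-01]), 'joint_velocities': array([ 0.00086193, -0.00175979, -0.00020338,  0.0003787 ,  0.00172954,
       -0.00221861]), 'tau': array([-6.04811534e-01, -4.78799951e+01, -1.69452184e+01, -1.94361471e-01,
       -7.14837033e-01, -2.63044360e-02]), 'tool_pos': array([ 0.4457716 , -0.19856793,  0.0117919 ]), 'ee_rot': array([ 7.58701760e-01, -6.51438116e-01, -1.41099034e-04, -2.02914180e-05]), 'contact_force': array([-1.40873731,  1.99755433,  6.10585497]), 'torque': array([ 0.42561178,  0.30533216, -0.01456084]), 'finger_gap': 0.6554862383293081}
```

View pics/w3.png

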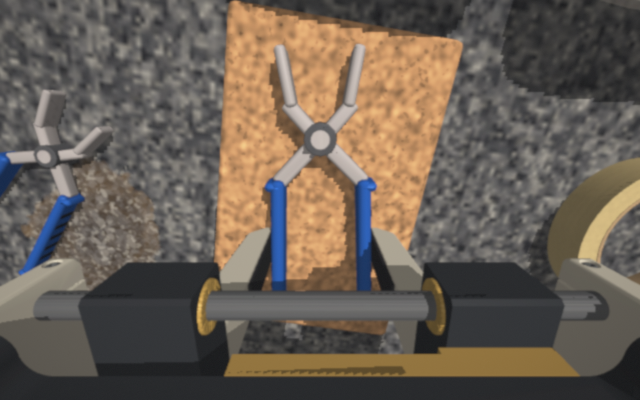

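The pliers sit between the pads, pivot at (320,139), jaw tips at (280,47) and (358,47). Lifting gently.

Request:
jog_arm(
  deltas=[
    {"slide": [0, 0, 0.5], "turn": [0, 0, 0], "jaw": 0.65},
    {"slide": [0, 0, 1], "turn": [0, 0, 0], "jaw": 0.65},
    {"slide": [0, 0, 2], "turn": [0, 0, 0], "jaw": 0.65},
    {"slide": [0, 0, 2.5], "turn": [0, 0, 0], "jaw": 0.65},
    {"slide": [0, 0, 2.5], "turn": [0, 0, 0], "jaw": 0.65},
    {"slide": [0, 0, 2], "turn": [0, 0, 0], "jaw": 0.65},
    {"slide": [0, 0, 1], "turn": [0, 0, 0], "jaw": 0.65},
    {"slide": [0, 0, 0.5], "turn": [0, 0, 0], "jaw": 0.65},
    {"slide": [0, 0, 0], "turn": [0, 0, 0], "jaw": 0.65},
  ],
)

```text
clock: 4.2
tool_pos: [0.4458, -0.1987, 0.1318]
ee_rot: [0.759, -0.651, 0.0, -0.0]
contact_force: [-0.2, -0.4, -1.0]
finger_gap: 0.657
```

```bash
cat >> h.py <<'E'
def held(c,s):
    # points on held pliers in tool coords from depth nearer than 0.2 to tool plane
    P,u,v=cloud(c,np.ones((400,640),bool))
    R=Ro.from_quat(s['ee_rot']).as_matrix(); Q=(P-s['tool_pos'])@R
    k=(abs(Q[:,2])<.04)&(Q[:,1]<-.03)&(Q[:,1]>-.125)&(abs(Q[:,0])<.035); return Q[k],u[k],v[k]
E
python3 - <<'E'
from h import *
s=monitor.observe();print(s['contact_force'],s['finger_gap'],s['tool_pos'])
c=cam('wrist'); cv2.imwrite('pics/w4.png',c['pixels'])
Q,u,v=held(c,s)
for a in np.arange(-.125,-.03,.01):
    k=(Q[:,1]>=a)&(Q[:,1]<a+.01)
    if k.sum(): print(a.round(3),k.sum(),'x',Q[k,0].min().round(4),Q[k,0].max().round(4),'innergap',np.sort(Q[k,0])[[np.argmax(np.diff(np.sort(Q[k,0]))),np.argmax(np.diff(np.sort(Q[k,0])))+1]].round(4),'z',np.percentile(Q[k,2],[10,50,90]).round(4))
E
```

```text
[-0.20875673 -0.4081776  -1.03641621] 0.6571903842542168 [ 0.445829   -0.19872938  0.13177575]
-0.115 398 x -0.0228 0.0223 innergap [-0.0163  0.0155] z [-0.0114 -0.0104 -0.0086]
-0.105 579 x -0.022 0.0216 innergap [-0.0143  0.0138] z [-0.0116 -0.0105 -0.0073]
-0.095 538 x -0.0203 0.0198 innergap [-0.0126  0.0122] z [-0.0116 -0.0106 -0.0078]
-0.085 758 x -0.0201 0.0199 innergap [0.0001 0.004 ] z [-0.0102 -0.009  -0.0076]
-0.075 767 x -0.0137 0.0137 innergap [0.0131 0.0137] z [-0.0133 -0.012  -0.0085]
-0.065 748 x -0.0172 0.017 innergap [0.0007 0.0012] z [-0.013  -0.009  -0.0073]
-0.055 792 x -0.0261 0.0265 innergap [-0.0055  0.0058] z [-0.009  -0.0082 -0.007 ]
-0.045 771 x -0.0317 0.0319 innergap [-0.0153  0.015 ] z [-0.0126 -0.011  -0.0072]
-0.035 277 x -0.0286 0.0291 innergap [-0.0205  0.0208] z [-0.0129 -0.0117 -0.0044]
```

View pics/w4.png

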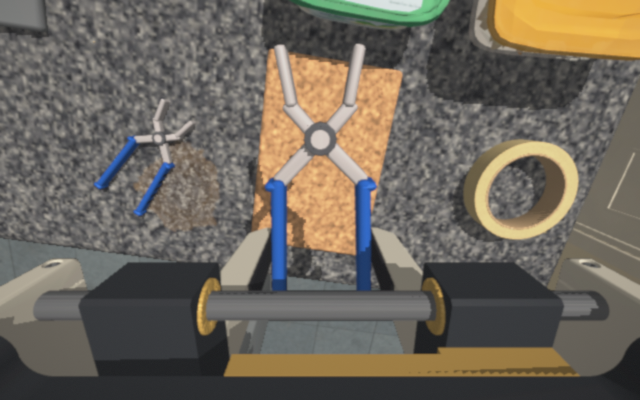

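Pliers held level and rigid: same pixels as before the lift. Now to a viewing pose in front of the clip.

Request:
jog_arm(
  deltas=[
    {"slide": [-0.2, 0.7, 1.0], "turn": [0, 0, 0], "jaw": 0.65},
    {"slide": [-0.3, 1.6, 1.0], "turn": [0, 0, -0.014], "jaw": 0.65},
    {"slide": [-0.3, 2.5, 1.0], "turn": [0, 0, -0.014], "jaw": 0.65},
    {"slide": [-0.3, 3, 0.3], "turn": [0, 0, -0.014], "jaw": 0.65},
    {"slide": [-0.3, 3, 0], "turn": [0, 0, -0.014], "jaw": 0.65},
    {"slide": [-0.3, 3, 0], "turn": [0, 0, -0.014], "jaw": 0.65},
    {"slide": [-0.3, 3, 0], "turn": [0, 0, -0.014], "jaw": 0.65},
    {"slide": [-0.3, 3, 0], "turn": [0, 0, -0.014], "jaw": 0.65},
    {"slide": [-0.3, 3, 0], "turn": [0, 0, -0.014], "jaw": 0.65},
    {"slide": [-0.3, 3, 0], "turn": [0, 0, -0.014], "jaw": 0.65},
    {"slide": [-0.3, 2.5, 0], "turn": [0, 0, -0.014], "jaw": 0.65},
    {"slide": [-0.2, 1.8, 0], "turn": [0, 0, -0.013], "jaw": 0.65},
    {"slide": [0, 1.2, 0], "turn": [0, 0, 0], "jaw": 0.65},
    {"slide": [0, 0, 0], "turn": [0, 0, 0], "jaw": 0.65},
    {"slide": [0, 0, 0], "turn": [0, 0, 0], "jaw": 0.65},
  ],
)

```text
clock: 5.75
tool_pos: [0.4117, 0.114, 0.1646]
ee_rot: [-0.707, 0.707, 0.0, -0.0]
contact_force: [-0.2, 0.3, -1.1]
finger_gap: 0.651
```

Run:
```python
from h import *
s=monitor.observe();c=cam('wrist');a=cam('top'); cv2.imwrite('pics/w5.png',c['pixels'])
x=Ro.from_quat(s['ee_rot']).as_matrix()[:,0]; print('tool',s['tool_pos'],'heading',np.arctan2(x[1],x[0])+np.pi/2,s['finger_gap'])
for n,cc in (('w',c),('t',a)):
    hsv=cv2.cvtColor(cc['pixels'],cv2.COLOR_BGR2HSV);H,S,V=[hsv[...,i].astype(int) for i in range(3)]
    m=(H<16)&(S>150)&(V>90); P,u,v=cloud(cc,m)
    k=(abs(P[:,0]-.575)<.05)&(abs(P[:,1]-.124)<.05)&(P[:,2]>.05); P,u,v=P[k],u[k],v[k]
    print(n,len(P))
    if len(P): print(P.min(0).round(4),P.max(0).round(4))
    for x0 in np.arange(.54,.62,.005):
        q=P[(P[:,0]>=x0)&(P[:,0]<x0+.005)]
        if len(q)>2: y=np.sort(q[:,1]);g=np.argmax(np.diff(y)); print(x0.round(3),len(q),'y',y[0].round(4),y[-1].round(4),'gap',y[g].round(4),y[g+1].round(4),'z',q[:,2].max().round(4))
```

```text
tool [0.41172657 0.11399633 0.16455849] heading -0.0004976479022653635 0.6512257125169972
w 500
[0.5496 0.1132 0.0504] [0.5811 0.1334 0.0871]
0.545 12 y 0.1292 0.1309 gap 0.1303 0.1309 z 0.0862
0.55 85 y 0.1132 0.1319 gap 0.1163 0.1281 z 0.0868
0.555 71 y 0.1132 0.1323 gap 0.1163 0.1286 z 0.0868
0.56 74 y 0.1139 0.1322 gap 0.1178 0.1292 z 0.0866
0.565 123 y 0.1139 0.1329 gap 0.1256 0.1299 z 0.0871
0.57 88 y 0.1154 0.1334 gap 0.1286 0.1305 z 0.087
0.575 46 y 0.1195 0.131 gap 0.1241 0.1249 z 0.0748
t 94
[0.5496 0.1103 0.0652] [0.6021 0.1416 0.0916]
0.55 8 y 0.1144 0.1324 gap 0.1172 0.1297 z 0.0882
0.555 6 y 0.1147 0.1327 gap 0.1168 0.1304 z 0.0893
0.56 5 y 0.1147 0.1327 gap 0.117 0.1305 z 0.0903
0.565 5 y 0.1157 0.1325 gap 0.1259 0.1325 z 0.0892
0.57 8 y 0.1174 0.1331 gap 0.1258 0.1322 z 0.0866
0.575 21 y 0.1154 0.136 gap 0.1177 0.1202 z 0.0864
0.58 16 y 0.1128 0.1385 gap 0.1231 0.1309 z 0.0916
0.585 11 y 0.1105 0.1416 gap 0.1177 0.1386 z 0.0877
0.59 7 y 0.1103 0.1415 gap 0.1156 0.1412 z 0.0868
0.595 4 y 0.1157 0.1184 gap 0.1158 0.1184 z 0.0842
```

View pics/w5.png

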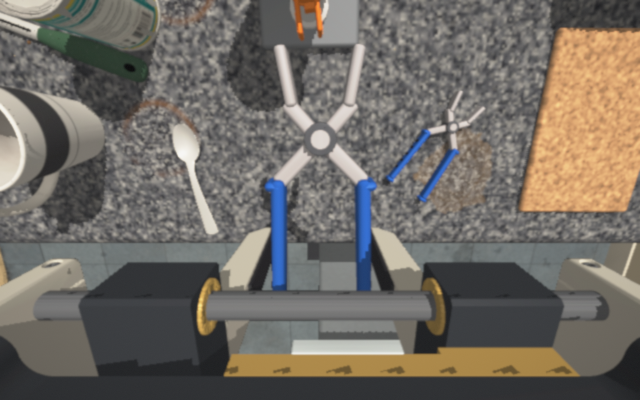

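Clip ears at about (297–322, 0–38) px: ends at x≈0.549, outer faces y 0.113 and 0.132, heading ≈0.09. Descending in front of it, then in.

Request:
jog_arm(
  deltas=[
    {"slide": [0, -0.1, -1], "turn": [0, 0, 0.03], "jaw": 0.65},
    {"slide": [0, -0.1, -2], "turn": [0, 0, 0.03], "jaw": 0.65},
    {"slide": [0, -0.1, -2], "turn": [0, 0, 0.03], "jaw": 0.65},
    {"slide": [0, -0.1, -2], "turn": [0, 0, 0], "jaw": 0.65},
    {"slide": [0, 0, -1.5], "turn": [0, 0, 0], "jaw": 0.65},
    {"slide": [0, 0, -1], "turn": [0, 0, 0], "jaw": 0.65},
    {"slide": [0, 0, 0], "turn": [0, 0, 0], "jaw": 0.65},
    {"slide": [0, 0, 0], "turn": [0, 0, 0], "jaw": 0.65},
  ],
)

```text
clock: 6.65
tool_pos: [0.4121, 0.1101, 0.07]
ee_rot: [0.738, -0.675, 0.0, -0.0]
contact_force: [0.0, -0.3, 0.1]
finger_gap: 0.654
```

```bash
cat > look.py <<'E'
from h import *
import sys
s=monitor.observe();c=cam('wrist'); cv2.imwrite('pics/%s.png'%sys.argv[1],c['pixels'])
R=Ro.from_quat(s['ee_rot']).as_matrix();x=R[:,0]; print('tool',s['tool_pos'].round(4),'heading',np.arctan2(x[1],x[0])+np.pi/2,s['finger_gap'],s['contact_force'].round(2))
hsv=cv2.cvtColor(c['pixels'],cv2.COLOR_BGR2HSV);H,S,V=[hsv[...,i].astype(int) for i in range(3)]
P,u,v=cloud(c,(H<16)&(S>150)&(V>90)); Q=(P-s['tool_pos'])@R
k=(abs(Q[:,0])<.04)&(P[:,2]>.078)&(P[:,2]<.095)&(Q[:,1]<-.05);Q,P=Q[k],P[k]
print('clip world',P.min(0).round(4),P.max(0).round(4))
for a in np.arange(-.16,-.06,.005):
    q=Q[(Q[:,1]>=a)&(Q[:,1]<a+.005)]
    if len(q)>2: y=np.sort(q[:,0]);g=np.argmax(np.diff(y)); print('tooly',a.round(3),len(q),'x',y[0].round(4),y[-1].round(4),'gap',y[g].round(4),y[g+1].round(4))
Q,u,v=held(c,s); g=c['pixels'][v,u].astype(int); k=(abs(g.max(1)-g.min(1))<40)&(Q[:,2]>-.016)&(Q[:,2]<-.007); Q=Q[k]
for a in (-.112,-.107,-.102,-.097):
    q=Q[(Q[:,1]>=a)&(Q[:,1]<a+.005)]
    if len(q)>2: y=np.sort(q[:,0]);i=np.argmax(np.diff(y)); print('jaw',a,y[0].round(4),y[i].round(4),y[i+1].round(4),y[-1].round(4))
E
python3 look.py w6
```

```text
tool [0.4121 0.1101 0.07  ] heading 0.0883811141426567 0.6537448303904737 [ 0.02 -0.31  0.1 ]Traceback (most recent call last):
  File "look.py", line 8, in <module>
    print('clip world',P.min(0).round(4),P.max(0).round(4))
                       ~~~~~^^^
    return umr_minimum(a, axis, None, out, keepdims, initial, where)
ValueError: zero-size array to reduction operation minimum which has no identity
```

Request:
jog_arm(
  deltas=[
    {"slide": [0.6, 0.05, 0], "turn": [0, 0, 0], "jaw": 0.65},
    {"slide": [0.8, 0.08, 0], "turn": [0, 0, 0], "jaw": 0.65},
    {"slide": [0.5, 0.05, 0], "turn": [0, 0, 0], "jaw": 0.65},
    {"slide": [0, 0, 0], "turn": [0, 0, 0], "jaw": 0.65},
  ],
)

```text
clock: 7.1
tool_pos: [0.4318, 0.1122, 0.0698]
ee_rot: [0.738, -0.675, 0.0, -0.0]
contact_force: [-0.2, 0.7, -1.0]
finger_gap: 0.654
```

```bash
python3 look.py w7
```

```text
tool [0.4318 0.1122 0.0698] heading 0.0887873571759843 0.6543501695042259 [-0.21  0.73 -1.02]
clip world [0.5496 0.1124 0.078 ] [0.5624 0.1321 0.0875]
tooly -0.135 4 x -0.0055 0.0064 gap -0.0055 0.0063
tooly -0.13 189 x -0.0085 0.0106 gap -0.0053 0.0064
tooly -0.125 220 x -0.0087 0.0107 gap -0.0051 0.0065
tooly -0.12 68 x -0.0084 0.0098 gap -0.0054 0.0072
jaw -0.112 -0.023 -0.0167 0.0159 0.0222
jaw -0.107 -0.0224 -0.0158 0.015 0.0218
jaw -0.102 -0.0216 -0.0148 0.0144 0.021
jaw -0.097 -0.0204 -0.014 0.0135 0.0201
```

View pics/w7.png

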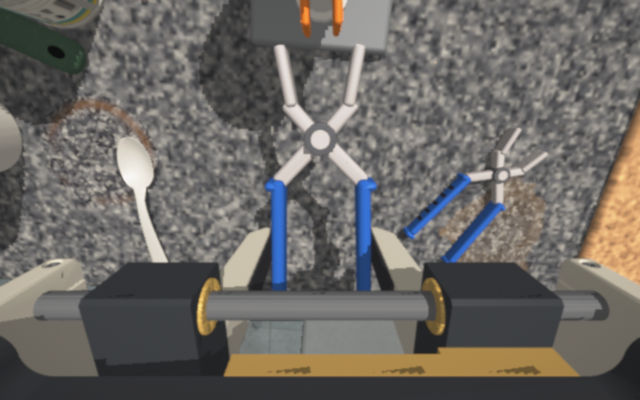

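Ears straddled symmetrically within 1 mm (ears at (305,20) and (338,20), jaw tips at columns 280 and 358). Advancing 24 mm.

Request:
jog_arm(
  deltas=[
    {"slide": [0.5, -0.05, 0], "turn": [0, 0, 0], "jaw": 0.65},
    {"slide": [0.8, 0.05, 0], "turn": [0, 0, 0], "jaw": 0.65},
    {"slide": [0.7, 0.06, 0], "turn": [0, 0, 0], "jaw": 0.65},
    {"slide": [0.4, 0.04, 0], "turn": [0, 0, 0], "jaw": 0.65},
    {"slide": [0, 0, 0], "turn": [0, 0, 0], "jaw": 0.65},
    {"slide": [0, 0, 0], "turn": [0, 0, 0], "jaw": 0.65},
  ],
)

```text
clock: 7.75
tool_pos: [0.4547, 0.1131, 0.0695]
ee_rot: [0.738, -0.675, -0.0, 0.0]
contact_force: [0.5, 0.0, -0.8]
finger_gap: 0.655
```

```bash
python3 look.py w8
```

```text
tool [0.4547 0.1131 0.0695] heading 0.08879708505453343 0.6546625111065394 [ 0.47  0.02 -0.83]
clip world [0.5498 0.11   0.078 ] [0.5856 0.1386 0.0874]
tooly -0.135 3 x 0.0068 0.0147 gap 0.0068 0.0133
tooly -0.13 576 x -0.0141 0.0142 gap 0.0002 0.0007
tooly -0.125 507 x -0.0112 0.0115 gap 0.0002 0.0007
tooly -0.12 283 x -0.0097 0.0083 gap -0.0069 -0.0032
tooly -0.115 204 x -0.0105 0.0089 gap -0.0067 -0.0028
tooly -0.11 188 x -0.0099 0.0091 gap -0.0065 0.0051
tooly -0.105 180 x -0.0103 0.0091 gap -0.0064 0.0055
tooly -0.1 130 x -0.0103 0.0091 gap -0.0063 0.0056
jaw -0.112 -0.0229 -0.0164 0.0159 0.0222
jaw -0.107 -0.0225 -0.0157 0.015 0.0218
jaw -0.102 -0.0216 -0.0147 0.0144 0.0209
jaw -0.097 -0.0205 -0.0139 0.0135 0.02
```

Request:
jog_arm(
  deltas=[
    {"slide": [0, 0, 0], "turn": [0, 0, 0], "jaw": 0.62},
    {"slide": [0, 0, 0], "turn": [0, 0, 0], "jaw": 0.59},
    {"slide": [0, 0, 0], "turn": [0, 0, 0], "jaw": 0.56},
    {"slide": [0, 0, 0], "turn": [0, 0, 0], "jaw": 0.54},
    {"slide": [0, 0, 0], "turn": [0, 0, 0], "jaw": 0.52},
    {"slide": [0, 0, 0], "turn": [0, 0, 0], "jaw": 0.52},
  ],
  newtons=10,
)

```text
clock: 8.4
tool_pos: [0.4548, 0.1131, 0.0696]
ee_rot: [0.738, -0.675, -0.0, -0.0]
contact_force: [0.5, -0.7, -1.2]
finger_gap: 0.525
```

```bash
python3 look.py w9
```

```text
tool [0.4548 0.1131 0.0696] heading 0.08875153792294666 0.5247194858910766 [ 0.47 -0.66 -1.2 ]
clip world [0.5497 0.11   0.078 ] [0.5855 0.1391 0.0878]
tooly -0.135 3 x -0.0138 0.0128 gap -0.0082 0.0128
tooly -0.13 576 x -0.0145 0.0146 gap 0.0002 0.0007
tooly -0.125 513 x -0.0112 0.0111 gap 0.0002 0.0007
tooly -0.12 290 x -0.0101 0.0084 gap -0.0068 -0.0032
tooly -0.115 206 x -0.0105 0.0084 gap -0.0067 -0.0027
tooly -0.11 183 x -0.01 0.0091 gap -0.0066 0.0051
tooly -0.105 178 x -0.0103 0.0092 gap -0.0064 0.0055
tooly -0.1 125 x -0.0103 0.0091 gap -0.0063 0.0056
jaw -0.112 -0.0187 -0.0127 0.0118 0.0181
jaw -0.107 -0.0184 -0.0124 0.0114 0.0177
jaw -0.102 -0.0181 -0.0117 0.0113 0.0174
jaw -0.097 -0.0173 -0.0112 0.0106 0.0167
```

View pics/w9.png

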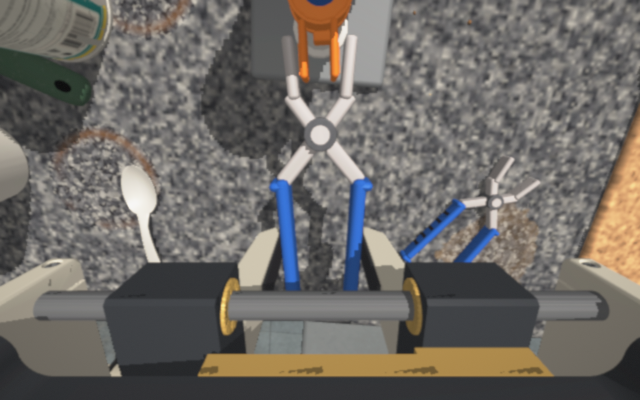

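Jaws (columns 290 and 350) stand either side of the ears (305, 337). Closing with a 10 N limit to feel contact.

Request:
jog_arm(
  deltas=[
    {"slide": [0, 0, 0], "turn": [0, 0, 0], "jaw": 0.505},
    {"slide": [0, 0, 0], "turn": [0, 0, 0], "jaw": 0.49},
    {"slide": [0, 0, 0], "turn": [0, 0, 0], "jaw": 0.48},
    {"slide": [0, 0, 0], "turn": [0, 0, 0], "jaw": 0.47},
    {"slide": [0, 0, 0], "turn": [0, 0, 0], "jaw": 0.46},
    {"slide": [0, 0, 0], "turn": [0, 0, 0], "jaw": 0.45},
    {"slide": [0, 0, 0], "turn": [0, 0, 0], "jaw": 0.44},
    {"slide": [0, 0, 0], "turn": [0, 0, 0], "jaw": 0.44},
  ],
  newtons=10,
)

```text
clock: 9.25
tool_pos: [0.4548, 0.1131, 0.0696]
ee_rot: [0.738, -0.675, -0.0, 0.0]
contact_force: [-0.2, -0.5, -0.1]
finger_gap: 0.449
```

```bash
python3 look.py w10 | grep -v gap; python3 look.py w10 | grep gap | tail -4
```

```text
tool [0.4548 0.1131 0.0696] heading 0.088807722952702 0.44888541782316804 [-0.25 -0.53 -0.13]
clip world [0.5498 0.1101 0.078 ] [0.5855 0.1392 0.088 ]
jaw -0.112 -0.0164 -0.0111 0.01 0.0152
jaw -0.107 -0.016 -0.0108 0.0105 0.0152
jaw -0.102 -0.0161 -0.0101 0.0094 0.015
jaw -0.097 -0.0158 -0.01 0.0091 0.0151
tooly -0.115 215 x -0.0098 0.009 gap -0.0067 -0.0028
tooly -0.11 185 x -0.01 0.0091 gap -0.0065 0.0051
tooly -0.105 167 x -0.0101 0.0091 gap -0.0064 0.0055
tooly -0.1 132 x -0.0102 0.0094 gap -0.0063 0.0056
```

Request:
jog_arm(
  deltas=[
    {"slide": [0, 0, 0], "turn": [0, 0, 0], "jaw": 0.43},
    {"slide": [0, 0, 0], "turn": [0, 0, 0], "jaw": 0.42},
    {"slide": [0, 0, 0], "turn": [0, 0, 0], "jaw": 0.42},
  ],
  newtons=10,
)

```text
clock: 9.65
tool_pos: [0.4546, 0.1131, 0.0696]
ee_rot: [0.738, -0.675, -0.0, 0.0]
contact_force: [0.1, -0.5, -1.7]
finger_gap: 0.427
```

Request:
jog_arm(
  deltas=[
    {"slide": [0, 0, 0], "turn": [0, 0, 0], "jaw": 0.42},
    {"slide": [0, 0, 0], "turn": [0, 0, 0], "jaw": 0.42},
    {"slide": [0, 0, 0], "turn": [0, 0, 0], "jaw": 0.42},
  ],
  newtons=11,
)

```text
clock: 9.95
tool_pos: [0.4547, 0.1131, 0.0696]
ee_rot: [0.738, -0.675, -0.0, 0.0]
contact_force: [-1.7, 0.3, -0.4]
finger_gap: 0.424
```

```bash
python3 look.py w11 | tail -10
```

```text
tooly -0.125 504 x -0.0111 0.011 gap 0.0106 0.011
tooly -0.12 282 x -0.0097 0.0083 gap -0.0068 -0.0033
tooly -0.115 198 x -0.0098 0.0089 gap -0.0067 -0.0032
tooly -0.11 178 x -0.01 0.0091 gap -0.0066 0.005
tooly -0.105 176 x -0.0101 0.0092 gap -0.0066 0.005
tooly -0.1 122 x -0.0103 0.0091 gap -0.0064 0.0056
jaw -0.112 -0.0162 -0.0108 0.0099 0.0142
jaw -0.107 -0.016 -0.0112 0.0101 0.0143
jaw -0.102 -0.0157 -0.01 0.0088 0.0145
jaw -0.097 -0.0158 -0.0097 0.0085 0.0147
```

Request:
jog_arm(
  deltas=[
    {"slide": [0, 0, 0], "turn": [0, 0, 0], "jaw": 0.4},
    {"slide": [0, 0, 0], "turn": [0, 0, 0], "jaw": 0.39},
    {"slide": [0, 0, 0], "turn": [0, 0, 0], "jaw": 0.39},
  ],
  newtons=10,
)

```text
clock: 10.3
tool_pos: [0.4547, 0.1131, 0.0696]
ee_rot: [0.738, -0.675, -0.0, 0.0]
contact_force: [-2.3, -0.1, -1.2]
finger_gap: 0.422
```

```bash
python3 look.py w12 | tail -10
```

```text
tooly -0.125 512 x -0.011 0.0115 gap 0.0002 0.0007
tooly -0.12 281 x -0.0097 0.0083 gap -0.0068 -0.0037
tooly -0.115 204 x -0.0099 0.0084 gap -0.0068 -0.0032
tooly -0.11 179 x -0.01 0.009 gap -0.0067 0.005
tooly -0.105 184 x -0.0101 0.0091 gap -0.0066 0.0051
tooly -0.1 117 x -0.0103 0.0086 gap -0.0065 0.0056
jaw -0.112 -0.0162 -0.0111 0.01 0.0142
jaw -0.107 -0.0161 -0.0111 0.0101 0.0143
jaw -0.102 -0.0161 -0.01 0.0089 0.0144
jaw -0.097 -0.0158 -0.0098 0.0085 0.0145
```

Contact felt: stalled at 0.422 under 10 N. Raise the force in small steps, with the jaw target bounded so it stops short of the shut ear.

Request:
jog_arm(
  deltas=[
    {"slide": [0, 0, 0], "turn": [0, 0, 0], "jaw": 0.4},
    {"slide": [0, 0, 0], "turn": [0, 0, 0], "jaw": 0.4},
    {"slide": [0, 0, 0], "turn": [0, 0, 0], "jaw": 0.4},
  ],
  newtons=11.5,
)

```text
clock: 10.65
tool_pos: [0.4544, 0.113, 0.0695]
ee_rot: [0.738, -0.675, -0.0, 0.0]
contact_force: [-4.2, -0.9, -1.0]
finger_gap: 0.402
```

Request:
jog_arm(
  deltas=[
    {"slide": [0, 0, 0], "turn": [0, 0, 0], "jaw": 0.4},
    {"slide": [0, 0, 0], "turn": [0, 0, 0], "jaw": 0.4},
    {"slide": [0, 0, 0], "turn": [0, 0, 0], "jaw": 0.4},
  ],
  newtons=12.5,
)

```text
clock: 10.95
tool_pos: [0.4545, 0.1131, 0.0695]
ee_rot: [0.738, -0.675, -0.0, 0.0]
contact_force: [-6.2, -0.5, -1.5]
finger_gap: 0.402
```

Request:
jog_arm(
  deltas=[
    {"slide": [0, 0, 0], "turn": [0, 0, 0], "jaw": 0.39},
    {"slide": [0, 0, 0], "turn": [0, 0, 0], "jaw": 0.385},
    {"slide": [0, 0, 0], "turn": [0, 0, 0], "jaw": 0.385},
  ],
  newtons=12,
)

```text
clock: 11.25
tool_pos: [0.4551, 0.1131, 0.0697]
ee_rot: [0.738, -0.675, 0.0, -0.0]
contact_force: [-2.5, -0.9, -0.4]
finger_gap: 0.388
```

```bash
python3 look.py w13 | tail -10
```

```text
tooly -0.125 505 x -0.0117 0.0116 gap 0.0002 0.0007
tooly -0.12 305 x -0.0088 0.0078 gap -0.0051 -0.0037
tooly -0.115 219 x -0.0085 0.0085 gap -0.005 -0.0033
tooly -0.11 184 x -0.0085 0.0086 gap -0.0051 0.0045
tooly -0.105 178 x -0.0087 0.0087 gap -0.0049 0.0046
tooly -0.1 137 x -0.0088 0.0087 gap -0.0049 0.0051
jaw -0.112 -0.0142 -0.0096 0.0095 0.0137
jaw -0.107 -0.0145 -0.0093 0.0096 0.0138
jaw -0.102 -0.0147 -0.0089 0.0088 0.0139
jaw -0.097 -0.0148 -0.009 0.0083 0.0153
```

Ear has travelled 2 mm (19.4 → 17.4 mm over ears). Continue in small steps.

Request:
jog_arm(
  deltas=[
    {"slide": [0, 0, 0], "turn": [0, 0, 0], "jaw": 0.38},
    {"slide": [0, 0, 0], "turn": [0, 0, 0], "jaw": 0.375},
    {"slide": [0, 0, 0], "turn": [0, 0, 0], "jaw": 0.375},
  ],
  newtons=12,
)

```text
clock: 11.6
tool_pos: [0.4553, 0.1131, 0.0698]
ee_rot: [0.738, -0.675, 0.0, -0.0]
contact_force: [1.0, -2.0, -1.4]
finger_gap: 0.381
```

```bash
python3 look.py w14 | tail -8
```

```text
tooly -0.115 226 x -0.0076 0.0085 gap -0.0075 -0.007
tooly -0.11 185 x -0.0076 0.0086 gap -0.0038 0.0045
tooly -0.105 179 x -0.0078 0.0086 gap -0.0037 0.0046
tooly -0.1 149 x -0.0073 0.0086 gap -0.0037 0.0051
jaw -0.112 -0.0139 -0.0081 0.0095 0.0137
jaw -0.107 -0.014 -0.0082 0.0096 0.0137
jaw -0.102 -0.0141 -0.0078 0.0089 0.0139
jaw -0.097 -0.0145 -0.0084 0.0085 0.0158
```

Request:
jog_arm(
  deltas=[
    {"slide": [0, 0, 0], "turn": [0, 0, 0], "jaw": 0.37},
    {"slide": [0, 0, 0], "turn": [0, 0, 0], "jaw": 0.365},
    {"slide": [0, 0, 0], "turn": [0, 0, 0], "jaw": 0.365},
  ],
  newtons=12,
)

```text
clock: 11.95
tool_pos: [0.4551, 0.1131, 0.0697]
ee_rot: [0.738, -0.675, 0.0, -0.0]
contact_force: [1.0, -0.9, -1.5]
finger_gap: 0.369
```

```bash
python3 look.py w15 | tail -8
```

```text
tooly -0.115 211 x -0.0056 0.0085 gap 0.0037 0.0045
tooly -0.11 170 x -0.0056 0.0086 gap -0.0022 0.0045
tooly -0.105 189 x -0.0063 0.0086 gap -0.0022 0.0045
tooly -0.1 140 x -0.0063 0.0087 gap -0.0022 0.0051
jaw -0.112 -0.0133 -0.0073 0.0095 0.0137
jaw -0.107 -0.0135 -0.0074 0.0096 0.0144
jaw -0.102 -0.0136 -0.0079 0.0088 0.0145
jaw -0.097 -0.0144 -0.008 0.0085 0.0151
```

Clicked: width over the ears is now 14.4 mm (19.4 − 5) and the jaw is clear of the ear by 1.5 mm. Opening, checking it stays, backing off.

Request:
jog_arm(
  deltas=[
    {"slide": [0, 0, 0], "turn": [0, 0, 0], "jaw": 0.41},
    {"slide": [0, 0, 0], "turn": [0, 0, 0], "jaw": 0.46},
    {"slide": [0, 0, 0], "turn": [0, 0, 0], "jaw": 0.51},
    {"slide": [0, 0, 0], "turn": [0, 0, 0], "jaw": 0.56},
    {"slide": [0, 0, 0], "turn": [0, 0, 0], "jaw": 0.6},
    {"slide": [0, 0, 0], "turn": [0, 0, 0], "jaw": 0.63},
    {"slide": [0, 0, 0], "turn": [0, 0, 0], "jaw": 0.64},
    {"slide": [0, 0, 0], "turn": [0, 0, 0], "jaw": 0.64},
  ],
  newtons=15,
)

```text
clock: 12.8
tool_pos: [0.4548, 0.1131, 0.0696]
ee_rot: [0.738, -0.675, 0.0, -0.0]
contact_force: [0.5, -0.7, -1.5]
finger_gap: 0.64
```

```bash
python3 look.py w16
```

```text
tool [0.4548 0.1131 0.0696] heading 0.08880461027673614 0.6401828540930145 [ 0.48 -0.68 -1.48]
clip world [0.5504 0.11   0.078 ] [0.5855 0.1393 0.0882]
tooly -0.13 573 x -0.0143 0.0146 gap 0.0007 0.0012
tooly -0.125 479 x -0.0111 0.0112 gap 0.0002 0.0007
tooly -0.12 276 x -0.0059 0.0078 gap 0.0007 0.0012
tooly -0.115 199 x -0.0056 0.0079 gap 0.0002 0.0012
tooly -0.11 183 x -0.0056 0.0086 gap -0.0023 0.0045
tooly -0.105 184 x -0.0063 0.0086 gap -0.0023 0.0046
tooly -0.1 126 x -0.0063 0.0081 gap -0.0022 0.0046
jaw -0.112 -0.0228 -0.0163 0.0156 0.0217
jaw -0.107 -0.0219 -0.0154 0.0148 0.0213
jaw -0.102 -0.0211 -0.0146 0.0139 0.0205
jaw -0.097 -0.0203 -0.0137 0.0131 0.0196
```

View pics/w16.png

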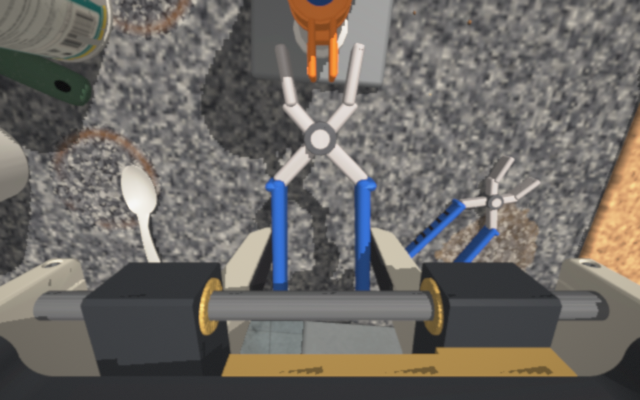

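The ears (312 and 332 px) are closed together and stay so; pliers unchanged in the grip. Backing off, then returning to the cork board.

Request:
jog_arm(
  deltas=[
    {"slide": [-0.5, -0.05, 0], "turn": [0, 0, 0], "jaw": 0.64},
    {"slide": [-1, -0.09, 0], "turn": [0, 0, 0], "jaw": 0.64},
    {"slide": [-1.5, -0.13, 0], "turn": [0, 0, 0], "jaw": 0.64},
    {"slide": [-1.5, -0.13, 0], "turn": [0, 0, 0], "jaw": 0.64},
    {"slide": [-0.5, -0.05, 1], "turn": [0, 0, 0], "jaw": 0.64},
    {"slide": [0, 0, 2], "turn": [0, 0, 0], "jaw": 0.64},
    {"slide": [0, 0, 2.5], "turn": [0, 0, 0], "jaw": 0.64},
    {"slide": [0, 0, 2], "turn": [0, 0, 0], "jaw": 0.64},
    {"slide": [0, -1, 1], "turn": [0, 0, 0], "jaw": 0.64},
    {"slide": [0, -2, 0], "turn": [0, 0, 0], "jaw": 0.64},
  ],
)

```text
clock: 13.85
tool_pos: [0.4054, 0.0784, 0.1562]
ee_rot: [0.738, -0.674, 0.001, -0.001]
contact_force: [0.5, -0.3, -2.0]
finger_gap: 0.642
```

Request:
jog_arm(
  deltas=[
    {"slide": [0.4, -2.8, 0], "turn": [0, 0, 0.008], "jaw": 0.64},
    {"slide": [0.4, -3, 0], "turn": [0, 0, 0.008], "jaw": 0.64},
    {"slide": [0.4, -3, 0], "turn": [0, 0, 0.008], "jaw": 0.64},
    {"slide": [0.4, -3, 0], "turn": [0, 0, 0.008], "jaw": 0.64},
    {"slide": [0.4, -3, 0], "turn": [0, 0, 0.008], "jaw": 0.64},
    {"slide": [0.5, -3, 0], "turn": [0, 0, 0.008], "jaw": 0.64},
    {"slide": [0.5, -3, 0], "turn": [0, 0, 0.008], "jaw": 0.64},
    {"slide": [0.5, -3, 0], "turn": [0, 0, 0.008], "jaw": 0.64},
    {"slide": [0.4, -2.2, 0], "turn": [0, 0, 0], "jaw": 0.64},
    {"slide": [0.1, -1.2, 0], "turn": [0, 0, 0], "jaw": 0.64},
    {"slide": [0, -0.6, 0], "turn": [0, 0, 0], "jaw": 0.64},
    {"slide": [0, 0, 0], "turn": [0, 0, 0], "jaw": 0.64},
    {"slide": [0, 0, 0], "turn": [0, 0, 0], "jaw": 0.64},
  ],
)

```text
clock: 15.15
tool_pos: [0.4445, -0.1987, 0.1546]
ee_rot: [0.759, -0.651, -0.0, -0.0]
contact_force: [-0.8, 0.3, -0.8]
finger_gap: 0.641
```

Request:
jog_arm(
  deltas=[
    {"slide": [0.1, 0, -1.5], "turn": [0, 0, 0], "jaw": 0.64},
    {"slide": [0, 0, -2.5], "turn": [0, 0, 0], "jaw": 0.64},
    {"slide": [0, 0, -3], "turn": [0, 0, 0], "jaw": 0.64},
    {"slide": [0, 0, -2.5], "turn": [0, 0, 0], "jaw": 0.64},
    {"slide": [0, 0, -2], "turn": [0, 0, 0], "jaw": 0.64},
    {"slide": [0, 0, -1], "turn": [0, 0, 0], "jaw": 0.64},
    {"slide": [0, 0, -0.6], "turn": [0, 0, 0], "jaw": 0.64},
    {"slide": [0, 0, -0.4], "turn": [0, 0, 0], "jaw": 0.64},
    {"slide": [0, 0, -0.3], "turn": [0, 0, 0], "jaw": 0.64},
    {"slide": [0, 0, 0], "turn": [0, 0, 0], "jaw": 0.64},
    {"slide": [0, 0, 0], "turn": [0, 0, 0], "jaw": 0.64},
  ],
)

```text
clock: 16.25
tool_pos: [0.446, -0.1995, 0.0171]
ee_rot: [0.759, -0.651, 0.0, -0.0]
contact_force: [0.0, 0.4, -1.3]
finger_gap: 0.641
```

Request:
jog_arm(
  deltas=[
    {"slide": [0, 0, -0.2], "turn": [0, 0, 0], "jaw": 0.64},
    {"slide": [0, 0, -0.15], "turn": [0, 0, 0], "jaw": 0.64},
    {"slide": [0, 0, -0.1], "turn": [0, 0, 0], "jaw": 0.64},
    {"slide": [0, 0, 0], "turn": [0, 0, 0], "jaw": 0.64},
  ],
)

```text
clock: 16.65
tool_pos: [0.4457, -0.1994, 0.012]
ee_rot: [0.759, -0.651, -0.0, 0.0]
contact_force: [-0.1, 0.7, -1.7]
finger_gap: 0.645
```

Request:
jog_arm(
  deltas=[
    {"slide": [0, 0, -0.06], "turn": [0, 0, 0], "jaw": 0.64},
    {"slide": [0, 0, 0], "turn": [0, 0, 0], "jaw": 0.64},
    {"slide": [0, 0, 0], "turn": [0, 0, 0], "jaw": 0.64},
  ],
)

```text
clock: 16.95
tool_pos: [0.4459, -0.1994, 0.0118]
ee_rot: [0.759, -0.651, 0.0, -0.0]
contact_force: [-1.7, 0.4, 5.1]
finger_gap: 0.641
```

Touching the board (5 N up, as at pickup). Opening slowly, then rising.

Request:
jog_arm(
  deltas=[
    {"slide": [0, 0, 0], "turn": [0, 0, 0], "jaw": 0.67},
    {"slide": [0, 0, 0], "turn": [0, 0, 0], "jaw": 0.7},
    {"slide": [0, 0, 0], "turn": [0, 0, 0], "jaw": 0.75},
    {"slide": [0, 0, 0], "turn": [0, 0, 0], "jaw": 0.85},
    {"slide": [0, 0, 0], "turn": [0, 0, 0], "jaw": 1},
    {"slide": [0, 0, 0], "turn": [0, 0, 0], "jaw": 1},
    {"slide": [0, 0, 0], "turn": [0, 0, 0], "jaw": 1},
    {"slide": [0, 0, 1], "turn": [0, 0, 0], "jaw": 1},
    {"slide": [0, 0, 2], "turn": [0, 0, 0], "jaw": 1},
    {"slide": [0, 0, 3], "turn": [0, 0, 0], "jaw": 1},
    {"slide": [0, 0, 4], "turn": [0, 0, 0], "jaw": 1},
    {"slide": [0, 0, 4], "turn": [0, 0, 0], "jaw": 1},
    {"slide": [0, 0, 4], "turn": [0, 0, 0], "jaw": 1},
    {"slide": [0, 0, 4], "turn": [0, 0, 0], "jaw": 1},
    {"slide": [-1, 0, 2], "turn": [0, 0, 0], "jaw": 1},
    {"slide": [0, 0, 0], "turn": [0, 0, 0], "jaw": 1},
    {"slide": [0, 0, 0], "turn": [0, 0, 0], "jaw": 1},
  ],
)

```text
clock: 18.65
tool_pos: [0.4356, -0.1993, 0.2515]
ee_rot: [0.759, -0.651, 0.0, -0.0]
contact_force: [-0.0, 0.6, -0.1]
finger_gap: 0.999
```

Run:
```python
from h import *
c=cam('wrist');a=cam('top'); print(monitor.observe()['clock'])
w=c['pixels'][0:235,0:560]; t=cv2.resize(a['pixels'][120:285,130:490],(560,257),interpolation=2)
cv2.imwrite('pics/end.png',np.vstack([w,t]))
P,u,v=cloud(c,np.ones((400,640),bool)); 
hsv=cv2.cvtColor(c['pixels'],cv2.COLOR_BGR2HSV);H,S,V=[hsv[v,u,i].astype(int) for i in range(3)]
k=(H>100)&(H<130)&(S>120)&(V>60)&(P[:,1]<-.13)&(P[:,1]>-.26); print('handles',P[k].min(0).round(3),P[k].max(0).round(3))
P,u,v=cloud(a,np.ones((400,640),bool));hsv=cv2.cvtColor(a['pixels'],cv2.COLOR_BGR2HSV);H,S,V=[hsv[v,u,i].astype(int) for i in range(3)]
k=(H<16)&(S>150)&(V>90)&(abs(P[:,0]-.558)<.009)&(abs(P[:,1]-.124)<.03)&(P[:,2]>.06); print('ears y',P[k,1].min(),P[k,1].max())
```

```text
18.75
handles [ 0.394 -0.241  0.019] [ 0.492 -0.164  0.027]
ears y 0.1144028928334805 0.1273422466027351
```

View pics/end.png

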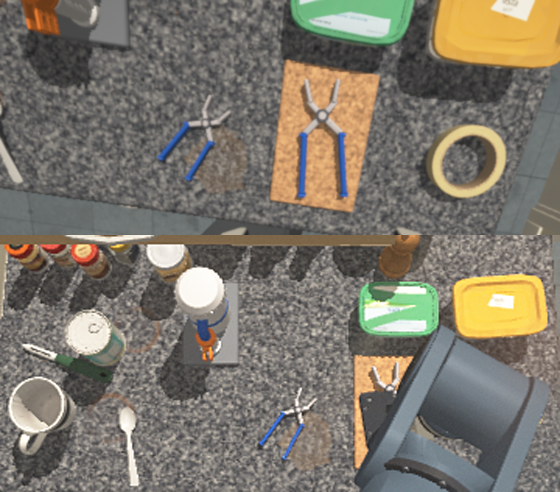

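The pliers lie flat on the board (pivot at (322,115)), the clip is shut at (208,345), and the other things are where they were.

```bash
python3 -c "
from station import env; print(env.close_job())"
```

```text
the job is handed in; nothing more can be done
None
```

The clip is shut, the large pliers are lying flat and released on the cork board, and the job is handed in at about 18.8 s of the 69 s allowed.

- **Squeeze:** The jaws met both ears and stalled under 10 N of grip. At 11.5–12.5 N the sliding ear moved. I stopped at the click: width over the ears fell from 19.4 to 14.4 mm, leaving the jaw about 1.5 mm clear of the ear.
- **Clip check:** The ears stayed closed after the pliers opened. A last, coarser look with the top camera put them about 13 mm apart, which agrees with shut.
- **Pliers check:** The handle tops are at 19–27 mm height, so they lie flat within the board's outline. The gripper is open and well clear, with no contact force beyond noise (0.6 N).
- **Other things:** In the final picture I saw no change in the mug, tub, lunch box, tin, spoon, tape roll or small pliers. I judged this by eye, without measuring them.

The first move call was refused for missing keys and moved nothing. No check failed. The robot gives no verdict on cracking, but no grip setting near the clip should have put more than about 8–9 N on the ear, against its 12 N limit.

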